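# Knock the last bush out of its storage tube

## Robot

A 6-joint arm with a two-finger parallel gripper is mounted at the origin on the work surface. World frame = base frame: x ahead of the robot, y to its left, z up, the work surface at z = 0. Lengths are in mm, angles in rad, forces in N, time in s.
With the tool pointing down it reaches from about 325 to 900 mm from the base axis. Payload 3.5 kg.
Tool frame: the origin (TCP) lies midway between the tips of the shut fingers; the grasp point (between the pads) lies 19 mm behind it; x points along the fingers, z is the direction in which the jaws open and shut, and the axes are right-handed (so a half turn about x gives the same grasp; the last joint's range is limited). The gripper opens to 85 mm and grips with 20 to 120 N. Pads are 22 mm wide; open, the fingers measure 114 mm over their backs; the gripper's body (76 mm by 85 mm) begins 54 mm behind the grasp point. The pads swing forward as they close: fully open they stand 13 mm farther back than shut.
Start: joints at [-1.355, 0.276, -0.026, 1.268, 0, 1.467], TCP at [195.88, -593.509, 209.713] pointing down, gripper open.
Joint ranges: [-3.12, 3.12], [-0.85, 1.88], [-1.08, 1.24], [-1.95, 2.15], [-1.57, 1.53], [-3.14, 3.14]. Speed limits (rad/s): [2.57, 2.57, 3.14, 3.14, 3.14, 3.14].

## Interface

Orientations are given as a unit quaternion [w, x, y, z].
In Python, from workcell import * gives the robot as it stands.
- The arm moves only by the tool servo_tool, never from a script. Its argument "commands" is one flat list of numbers, 7 for each row, row after row: the shift along the tool's x, y, z in mm, then the turn, a rotation vector about the tool's x, y, z in degrees, then the closure, from -1 (fully open) to 1 (shut). A call has 1 to 10 rows; each row shifts and turns the commanded pose from where the row before left it, along the tool's axes as they then stand; what a row does not reach is not made up. A row lasts 1/10 s, in which the tool goes at most 50 mm and 8.59 degrees, less where a joint would pass 70% of its speed; a pose out of reach is approached as far as the arm can. A call with a gripper value outside its range is refused whole. The fingers move at their own pace and stop on an object; the grip force is fixed at half the most. Time passes only in rows, so rows that do not move let the fingers close. It gives the time, the measured TCP pose, the force and the opening at its end, in the units of the state.
- get_state(): the state, without advancing time (a new reading comes with each control period).
- capture(name): name is "scene" or "top" or "wrist"; returns a dict with "image" (480x640x3 uint8, red, green, blue), "depth" (480x640 float32, mm along the optical axis (not along the pixel's ray), 0 where there is no reading), "intrinsics" (3x3 intrinsics, pixels), "dist_coeffs" ([k1, k2, p1, p2, k3] as OpenCV has them; the pictures are not rectified), "rvec" (rotation vector, rad) and "tvec" (3), from world to camera coordinates, as OpenCV has them; the wrist camera has in their place "tool_from_camera" (4x4, takes a point from camera to tool coordinates, whose origin is the TCP and whose axes are the tool frame's). Camera axes: x right, y down, z forward; pixel columns grow to the right and rows downward; lengths in mm; the calibration is good to about 2 mm. A picture is of the moment at which its call begins: read the wrist's pose just before it.
- sign_off(): hands the job in, once; it reports no verdict.
Trained networks look in the newest picture that a camera, given by its name, has taken for a name from the list of things; names that differ only in an ending like _2 or _b are one class to them, and where a whole thing is asked for, a point or a joint stands for the part that bears it (a point fixed in the world has none). Each returns a list of dicts, best first, with "conf" (0 to 1); they miss things now and then, are a little off and sometimes report something else, mostly with a low value. They report only what shows in the picture. A call takes as long as a camera call. They do not tell look-alikes from the thing itself.
- boxes_of(camera, thing): "extent" ([left, top, width, height] in pixels, round what is visible of it).
- outline_of(camera, thing): "pixels" (480x640 bool, what is visible of it) and "extent" ([left, top, width, height] in pixels, round what is visible of it).
- landmark_of(camera, thing): "pixel" ([row, column] in pixels: a listed point, or the origin of a listed thing).
The state is a dict: "time": time; "q": joint angles; "qvel": joint speeds; "joint_torque": joint torques, N m; "position": TCP position; "tcp_rot": TCP orientation; "wrist_force": force on the tool from outside, world axes, zero at the start; "torque": the same for the moment, N m; "width": opening from 0.0 (shut) to 1.0 (fully open).
Only numpy, scipy, OpenCV 4.12 (cv2) and the standard library are available. Lean on these libraries where they do the work, as an engineer would, in place of code of your own. Each camera call takes 0.05 s, during which the arm holds its last target.

## Task

The last steel bush is stuck in the tall windowed aluminium tube that stands mouth down on the round cork disc. Lift the tube, carry it over the plywood block and rap its mouth smartly down on the block, several times if need be, until the bush drops free; then lift the tube off, leaving the bush on the block, and stand the tube back on the cork disc, mouth down.

Things in the scene. Friction and masses are not known exactly. Their poses are not given: they have to be found in the camera images.
- tube: Aluminium tube standing mouth down, 46 mm outside diameter, 110 mm tall, 0.2 kg; flat closed top, plain wall from 62 to 110 mm above the mouth (grip there, any yaw), windows lower down, 38 mm bore. Origin: centre of the mouth, underside; z up to the closed end. Leave alone the shorter tube without windows (62 mm) and the slimmer canister (120 mm tall, 38 mm wide).
- bush: Steel bush, 32 mm diameter, 24 mm high, 0.12 kg, seen in the tube's windows. Origin: centre of its underside, 30 mm above the mouth while stuck. Friction of about 3 times its weight holds it: carrying does not free it; each rap at 0.1 to 0.2 m/s, aimed about 10 mm past contact, slips it 1 mm or more, and after 5 mm it drops. Leave alone the loose bushes in the dark tray.
- block: Fixed square plywood block, 160 x 160 x 18 mm, lying flat on the desk. Origin: centre of its underside, on the desk; the top is 18 mm above.
- coaster: Fixed round cork disc, 90 mm diameter, 6 mm thick, on which the tube stands at the start. Origin: centre of its underside, on the desk; its top is 6 mm above.
Things that resemble listed ones, but are neither listed nor needed, are in the scene too. Leave any yellow look-alike of the tube alone. Of the things that look like the coaster, the largest one is meant.

How it is judged (in metres and radians):
On the way, in this order (a step that is already met when the one before it is completed fails the run):
1. the tube is over the block, mouth down and lifted clear of it, with the bush still stuck inside (horizontal distance between tube and block below 0.065 m and height (world z) of tube above 0.026 m and angle between tube's own z axis and vertical below 0.35 rad and z of bush in the frame of tube above 0.024 m).
2. the tube's mouth strikes the block while the bush is still in it (contact force between tube and block above 4 N and z of bush in the frame of tube above 0.005 m).
3. the bush rests on the block and the tube is lifted off it (contact force between bush and block above 0.3 N and z of bush in the frame of tube below -0.026 m), for 0.1 s.
At the end, for the whole second after the job is handed in: The bush lies at rest on the plywood block (any way up), and the empty tube stands at rest, mouth down and within 10 degrees of upright, on the cork disc, its axis within 25 mm of the disc's centre (x of bush in the frame of block between -0.08 and 0.08 m and y of bush in the frame of block between -0.08 and 0.08 m and contact force between bush and block above 0.3 N and linear speed of each of bush, tube below 0.03 m/s and horizontal distance between tube and coaster below 0.025 m and height (world z) of tube below 0.012 m and angle between tube's own z axis and vertical below 0.17 rad); the robot touches nothing.
It also fails if it takes over 51 s, if anything falls off the work surface, if the arm or the gripper's body presses on something with over 40 N, if the wrist force passes 120 N, or if a joint passes its speed limit or range.

## Working session

There is one attempt and no reset: what is moved stays moved. The work goes in short steps, Python scripts to look and compute and a tool call to move; the robot and the scene stay as the last step left them, time stands still between calls to the robot, and variables do not carry over. Pictures are saved under pics/ and viewed, and the job is handed in when it is done.

Besides the shell and the picture viewer there is one more tool, called after ">>>" as name(argument=value, ...) on one line, values as JSON. servo_tool: Moves the arm, as the interface text tells. Its arguments: {"type":"object","properties":{"commands":{"type":"array"}},"required":["commands"]}

```bash
ls; mkdir -p pics; python3 - <<'E'
from workcell import *
import cv2
s=get_state();print(s)
for n in("scene","top"):
    c=capture(n);cv2.imwrite(f"pics/{n}0.png",c["image"][:,:,::-1])
    for t in("tube","bush","block","coaster"):
        print(n,t,[(d["extent"],round(d["conf"],2)) for d in boxes_of(n,t)])
E
```

```text
pics
{'time': 0.0, 'q': array([-1.35539174e+00,  2.77108170e-01, -2.79025743e-02,  1.26803152e+00,
       -3.12566789e-05,  1.46741990e+00]), 'qvel': array([ 3.22900259e-04, -1.34847783e-03,  1.32277537e-03,  6.50198529e-04,
       -9.04354775e-06,  2.35865871e-03]), 'joint_torque': array([-1.14336308e-03, -4.45510590e+01,  2.95201814e+01,  1.64201867e-02,
       -3.19710971e-04,  2.76156186e-06]), 'position': array([ 195.69340021, -592.67853421,  208.56498251]), 'tcp_rot': array([ 0.57242058,  0.41482452,  0.57361939, -0.41378266]), 'wrist_force': array([ 0.39771062, -0.55262084,  1.14444664]), 'torque': array([-0.02880344, -0.01741795,  0.02497828]), 'width': 0.9989222546996617}
scene tube [([393.9, 207.4, 32.9, 61.6], 0.72)]
scene bush [([358.3, 256.3, 12.0, 10.7], 0.51)]
scene block [([166.9, 237.8, 92.9, 59.4], 0.77)]
scene coaster [([339.2, 265.1, 50.6, 28.9], 0.83), ([467.2, 256.3, 24.2, 11.7], 0.49)]
top tube [([289.7, 166.7, 28.2, 38.4], 0.86), ([226.7, 184.6, 35.9, 33.8], 0.75)]
top bush []
top block [([399.9, 197.5, 97.1, 106.0], 0.58)]
top coaster [([162.5, 163.1, 37.7, 39.8], 0.74), ([282.0, 171.1, 44.3, 46.3], 0.62), ([256.1, 242.0, 34.3, 40.1], 0.57)]
```

View pics/scene0.png

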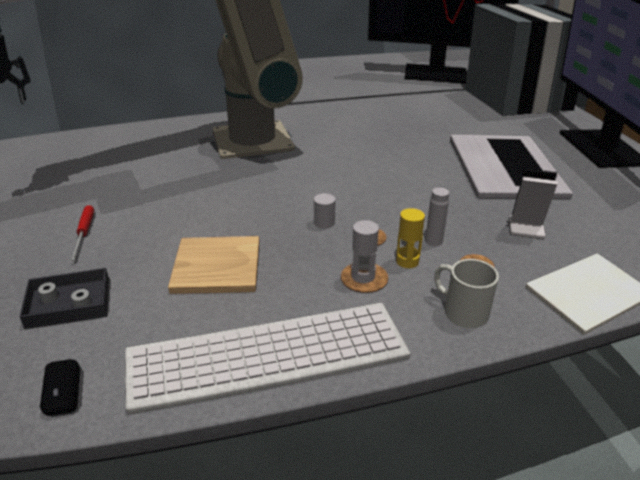

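View pics/top0.png

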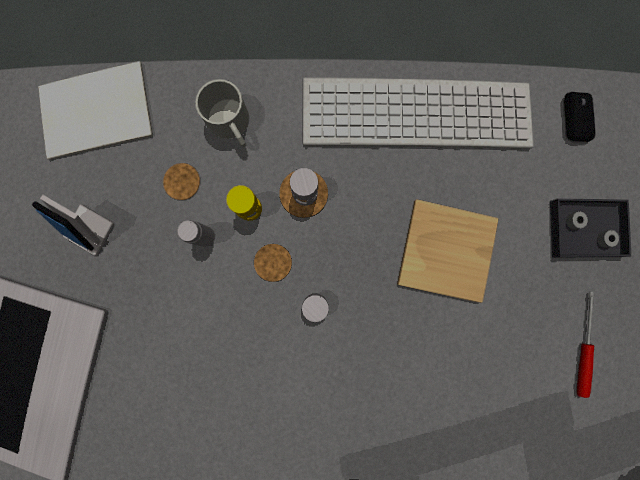

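Tube candidates:
- Windowed aluminium tube: scene (364,250), top (304,185).
- Yellow look-alike: scene (411,238), top (242,202).
- Short tube: scene (324,210), top (315,308).
- Canister: scene (437,215), top (190,232).

I choose the first. It stands on the largest disc, top (304,193); the smaller discs are at top (181,181) and (272,262).

Next I'll measure it and look at a crop.

```bash
cat > h.py <<'E'
from workcell import *
import numpy as np, cv2
from scipy.spatial.transform import Rotation as R
def cloud(c):
    d=c["depth"];h,w=d.shape
    u,v=np.meshgrid(np.arange(w),np.arange(h))
    p=cv2.undistortPoints(np.stack([u.ravel(),v.ravel()],1).astype(np.float64)[:,None],c["intrinsics"],c["dist_coeffs"])[:,0]
    P=np.c_[p,np.ones(len(p))]*d.reshape(-1,1)
    if "rvec" in c:
        M=cv2.Rodrigues(np.array(c["rvec"],float))[0]
        W=(P-np.array(c["tvec"]).ravel())@M
    else: W=P
    W[d.ravel()==0]=np.nan
    return W.reshape(h,w,3)
E
python3 - <<'E'
from h import *
c=capture("top");W=cloud(c);I=c["image"]
def reg(r0,r1,c0,c1): return W[r0:r1,c0:c1].reshape(-1,3)
def circ(p,name):
    p=p.astype(np.float32);(x,y),r=cv2.minEnclosingCircle(p[:,:2]);print(name,len(p),"mec",x,y,r,"mean",p.mean(0),"z",np.percentile(p[:,2],[5,50,95]))
p=reg(160,225,275,335);print(np.nanpercentile(p[:,2],[1,10,50,90,99]))
t=p[p[:,2]>105];circ(t,"tubetop")
k=p[(p[:,2]>3.5)&(p[:,2]<9)];circ(k,"cork")
b=reg(190,310,390,505);b=b[(b[:,2]>12)&(b[:,2]<25)];print("block",cv2.minAreaRect(b[:,:2].astype(np.float32)),b.mean(0))
q=reg(180,225,222,262);circ(q[q[:,2]>95],"yellow")
q=reg(215,250,175,210);circ(q[q[:,2]>105],"can")
q=reg(290,325,295,335);circ(q[q[:,2]>52],"short")
# coaster by colour
hsv=cv2.cvtColor(I,cv2.COLOR_RGB2HSV);m=(hsv[...,1]>90)&(hsv[...,0]<20);m[:160]=0;m[225:]=0;m[:,:275]=0;m[:,335:]=0
q=W[m];q=q[(q[:,2]>0)&(q[:,2]<12)];circ(q,"corkcol")
s=capture("scene");W=cloud(s);I=s["image"]
cv2.imwrite("pics/crop.png",cv2.resize(I[200:300,320:440,::-1],None,fx=6,fy=6,interpolation=cv2.INTER_CUBIC))
hsv=cv2.cvtColor(I,cv2.COLOR_RGB2HSV)
p=W[215:290,345:380].reshape(-1,3)
t=p[(p[:,2]>105)];circ(t,"tubetop scene")
t=p[(p[:,2]>70)&(p[:,2]<105)]; print("wall pts",t.mean(0),len(t))
from scipy.optimize import least_squares
t=t[np.linalg.norm(t[:,:2]-np.median(t[:,:2],0),axis=1)<40]
f=least_squares(lambda a:np.hypot(t[:,0]-a[0],t[:,1]-a[1])-23,t[:,:2].mean(0)-[15,0],loss='soft_l1');print("fit",f.x,f.cost)
b=W[232:300,160:265].reshape(-1,3);b=b[(b[:,2]>12)&(b[:,2]<25)];print("block",cv2.minAreaRect(b[:,:2].astype(np.float32)),b.mean(0))
E
```

```text
[ -4.04920165  -2.36756016   1.42458295 114.41262872 116.84984955]Traceback (most recent call last):
  File "<stdin>", line 7, in <module>
  File "<stdin>", line 5, in circ
cv2.error: OpenCV(4.12.0) /io/opencv/modules/imgproc/src/shapedescr.cpp:201: error: (-215:Assertion failed) count >= 0 && (depth == CV_32F || depth == CV_32S) in function 'minEnclosingCircle'
```

```bash
cat > m.py <<'E'
from h import *
c=capture("top");W=cloud(c);I=c["image"]
def reg(r0,r1,c0,c1): return W[r0:r1,c0:c1].reshape(-1,3)
def circ(p,name):
    p=np.ascontiguousarray(p.astype(np.float32));(x,y),r=cv2.minEnclosingCircle(np.ascontiguousarray(p[:,:2]));print(name,len(p),"mec",x,y,r,"mean",p.mean(0),"z",np.percentile(p[:,2],[5,50,95]))
def rect(b): print("block",cv2.minAreaRect(np.ascontiguousarray(b[:,:2].astype(np.float32))),b.mean(0))
p=reg(160,225,275,335)
circ(p[p[:,2]>105],"tubetop")
circ(p[(p[:,2]>2.5)&(p[:,2]<9)],"cork")
b=reg(190,310,390,505);rect(b[(b[:,2]>10)&(b[:,2]<25)])
q=reg(180,225,222,262);circ(q[q[:,2]>95],"yellow")
q=reg(215,250,175,210);circ(q[q[:,2]>105],"can")
q=reg(290,325,295,335);circ(q[q[:,2]>52],"short")
hsv=cv2.cvtColor(I,cv2.COLOR_RGB2HSV);m=(hsv[...,1]>90)&(hsv[...,0]<20);m[:160]=0;m[225:]=0;m[:,:275]=0;m[:,335:]=0
q=W[m];q=q[(q[:,2]>-3)&(q[:,2]<12)];circ(q,"corkcol")
s=capture("scene");W=cloud(s);I=s["image"]
cv2.imwrite("pics/crop.png",cv2.resize(I[200:300,320:440,::-1],None,fx=6,fy=6,interpolation=cv2.INTER_CUBIC))
p=W[215:290,345:380].reshape(-1,3)
t=p[(p[:,2]>105)];circ(t,"tubetop scene")
t=p[(p[:,2]>70)&(p[:,2]<105)]
from scipy.optimize import least_squares
t=t[np.linalg.norm(t[:,:2]-np.median(t[:,:2],0),axis=1)<40]
f=least_squares(lambda a:np.hypot(t[:,0]-a[0],t[:,1]-a[1])-23,t[:,:2].mean(0)-[15,0],loss='soft_l1');print("wallmean",t.mean(0),"fit",f.x,f.cost,len(t))
rect((lambda b:b[(b[:,2]>10)&(b[:,2]<25)])(W[232:300,160:265].reshape(-1,3)))
E
python3 m.py
```

```text
tubetop 653 mec 685.7631225585938 95.69100189208984 23.20401382446289 mean [685.1097    95.6736   114.667404] z [112.44180298 114.81280518 116.88329163]
cork 976 mec 689.1135864257812 93.78878784179688 70.2135009765625 mean [675.92126    99.55068     5.0262957] z [2.8914485  4.9966054  7.36539567]
block ((578.3656005859375, -166.86856079101562), (161.0917205810547, 161.40652465820312), 77.69027709960938) [ 578.2360132  -165.27957004   16.66403622]
yellow 644 mec 659.016845703125 198.15850830078125 23.020000457763672 mean [658.2911  197.11722 108.5257 ] z [104.91567459 108.87582016 110.90785522]
can 379 mec 607.439208984375 279.467041015625 16.780467987060547 mean [607.06757  278.10397  118.120674] z [111.91743164 118.63755798 120.82963333]
short 577 mec 479.9496154785156 78.28850555419922 22.94009017944336 mean [480.1146    78.20034   60.636612] z [58.30206528 60.71273422 62.91550827]
corkcol 986 mec 686.139404296875 98.81480407714844 44.89373016357422 mean [675.2017    99.45874    4.895951] z [2.49359679 4.92218304 7.3455292 ]
tubetop scene 402 mec 687.3172607421875 95.16416931152344 25.263559341430664 mean [691.9205    92.999176 114.37325 ] z [106.58563271 115.59070969 117.6192852 ]
wallmean [702.18397447  88.92389062  87.70504554] fit [685.33950555  95.54062405] 191.55174253632163 410
block ((579.5017700195312, -167.2645263671875), (161.93289184570312, 165.1385955810547), 77.2571029663086) [ 589.26386077 -168.31006494   18.92821103]
```

View pics/crop.png

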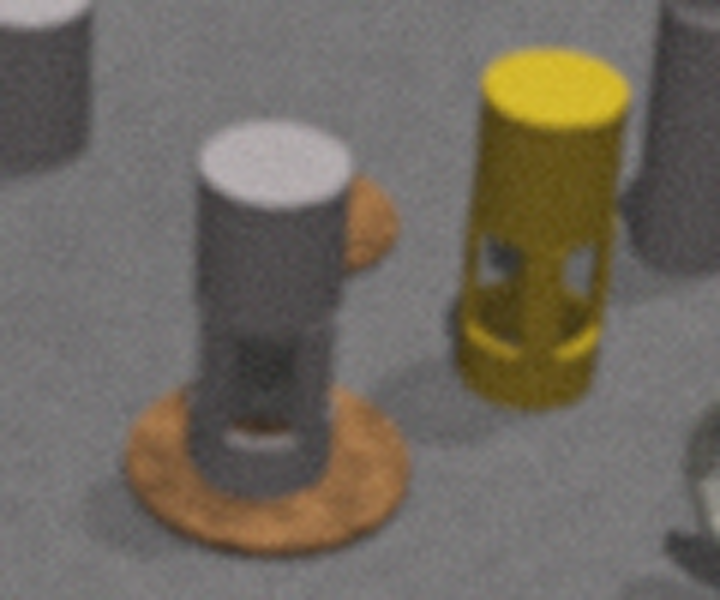

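The crop shows the grey windowed tube, with the dark bush in its window, on the large cork disc. Its top measures about 115 mm and its radius 23 mm, so the choice is confirmed. Now the approach in tool axes.

```bash
cat > go.py <<'E'
from h import *
import sys
s=get_state();q=s["tcp_rot"];M=R.from_quat([q[1],q[2],q[3],q[0]]).as_matrix()
print("t",s["time"],"pos",s["position"].round(1),"q",s["q"].round(3),"F",s["wrist_force"].round(1),"w",round(s["width"],3))
print("axes (cols x,y,z)\n",M.round(3))
if len(sys.argv)>3:
    d=np.array(list(map(float,sys.argv[1:4])))-s["position"];print("tool shift",(M.T@d).round(1),"world",d.round(1))
    print("tilt rotvec to vertical, tool deg:",np.degrees(np.cross([1,0,0],M.T@[0,0,-1])).round(2))
E
python3 go.py 685.5 95.5 200
```

```text
t 0.65 pos [ 195.9 -593.5  209.7] q [-1.355  0.276 -0.026  1.268 -0.     1.467] F [ 0.2 -0.   0.5] w 1.003
axes (cols x,y,z)
 [[-0.     0.95   0.313]
 [-0.     0.313 -0.95 ]
 [-1.    -0.     0.   ]]
tool shift [   9.7  680.9 -500.8] world [489.6 689.   -9.7]
tilt rotvec to vertical, tool deg: [-0.  0.  0.]
```

>>> servo_tool(commands=[0,40,-30,0,0,0,-1,0,40,-30,0,0,0,-1,0,40,-30,0,0,0,-1,0,40,-30,0,0,0,-1,0,40,-30,0,0,0,-1,0,40,-30,0,0,0,-1,0,40,-30,0,0,0,-1,0,40,-30,0,0,0,-1,0,40,-30,0,0,0,-1,0,0,0,0,0,0,-1])

```text
time: 1.65
position: [455.6, -219.7, 210.0]
tcp_rot: [0.575, 0.413, 0.575, -0.411]
wrist_force: [-0.6, -0.1, -0.4]
width: 0.999
```

```bash
python3 go.py 685.5 95.5 200
```

```text
t 1.65 pos [ 455.6 -219.7  210. ] q [-5.780e-01  6.400e-02 -2.800e-01  1.226e+00  2.000e-03  2.236e+00] F [-0.6 -0.1 -0.4] w 0.999
axes (cols x,y,z)
 [[ 0.002  0.947  0.321]
 [ 0.001  0.321 -0.947]
 [-1.     0.002 -0.001]]
tool shift [  10.8  318.9 -224.7] world [229.9 315.2 -10. ]
tilt rotvec to vertical, tool deg: [ 0.   -0.05 -0.11]
```

>>> servo_tool(commands=[0,0,0,-8,0,0,-1,0,0,0,-8,0,0,-1,0,0,0,-8,0,0,-1,0,0,0,-8,0,0,-1,0,0,0,-8,0,0,-1,0,0,0,-8,0,0,-1,0,0,0,-8,0,0,-1,0,0,0,-8,0,0,-1,0,0,0,0,0,0,-1])

```text
time: 2.55
position: [452.7, -225.0, 209.8]
tcp_rot: [0.705, 0.048, 0.705, -0.048]
wrist_force: [0.1, 0.8, 0.4]
width: 1.0
```

```bash
python3 go.py 685.5 95.5 200
```

```text
t 2.55 pos [ 452.7 -225.   209.8] q [-0.589  0.064 -0.28   1.226 -0.     1.118] F [0.1 0.8 0.4] w 1.0
axes (cols x,y,z)
 [[-0.     0.136  0.991]
 [-0.     0.991 -0.136]
 [-1.    -0.    -0.   ]]
tool shift [  9.7 349.1 187.1] world [232.8 320.5  -9.8]
tilt rotvec to vertical, tool deg: [ 0.   -0.    0.02]
```

>>> servo_tool(commands=[0,40,20,0,0,0,-1,0,40,21,0,0,0,-1,0,40,21,0,0,0,-1,0,40,21,0,0,0,-1,0,40,21,0,0,0,-1,0,40,21,0,0,0,-1,0,40,21,0,0,0,-1,0,40,21,0,0,0,-1,0,29,20,0,0,0,-1,0,0,0,0,0,0,-1])

```text
time: 3.55
position: [687.9, 99.3, 208.9]
tcp_rot: [0.706, 0.048, 0.705, -0.047]
wrist_force: [-0.8, -0.7, -0.7]
width: 0.999
```

```bash
cat > w.py <<'E'
from h import *
import sys
s=get_state();q=s["tcp_rot"];M=R.from_quat([q[1],q[2],q[3],q[0]]).as_matrix()
c=capture("wrist");W=cloud(c);T=np.array(c["tool_from_camera"])
W=(W@T[:3,:3].T+T[:3,3])@M.T+s["position"]
cv2.imwrite("pics/"+sys.argv[1],c["image"][:,:,::-1]);np.save("W.npy",W)
P=W.reshape(-1,3);z=float(sys.argv[2])
t=P[(abs(P[:,2]-z)<5)&(np.hypot(P[:,0]-685.5,P[:,1]-95.5)<40)]
if len(t): print(len(t),"mean",t.mean(0),cv2.minEnclosingCircle(np.ascontiguousarray(t[:,:2].astype(np.float32))))
E
python3 go.py 685.5 95.5 74; python3 w.py w1.png 116
```

```text
t 3.55 pos [687.9  99.3 208.9] q [5.000e-02 4.010e-01 1.440e-01 1.312e+00 1.000e-03 1.755e+00] F [-0.8 -0.7 -0.7] w 0.999
axes (cols x,y,z)
 [[ 0.001  0.134  0.991]
 [ 0.001  0.991 -0.134]
 [-1.     0.001  0.001]]
tool shift [134.9  -4.3  -2.1] world [  -2.4   -3.8 -134.9]
tilt rotvec to vertical, tool deg: [ 0.    0.08 -0.07]
2758 mean [686.25866799  96.21107531 115.69088447] ((685.9058837890625, 95.44884490966797), 22.99347686767578)
```

View pics/w1.png

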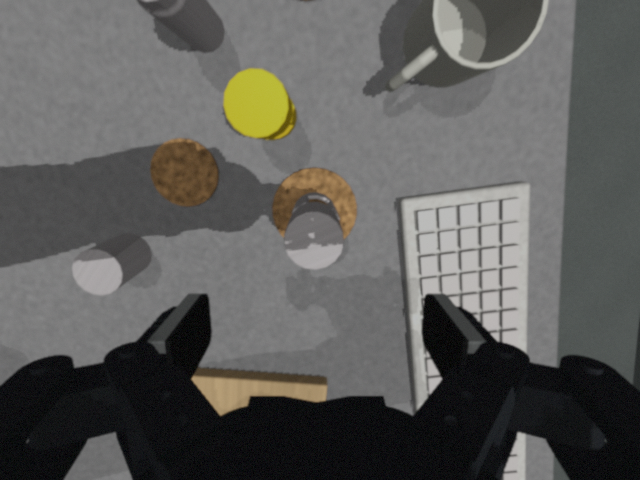

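The wrist view shows the tube's top at (314,240). Its measured centre (686, 95.5) and height 115.7 agree with the other cameras. Descending.

>>> servo_tool(commands=[0,0,0,0,0,0,-1,20,0,0,0,0,0,-1,25,0,0,0,0,0,-1,25,0,0,0,0,0,-1,25,0,0,0,0,0,-1,20,0,0,0,0,0,-1,12,0,0,0,0,0,-1,8,0,0,0,0,0,-1,0,0,0,0,0,0,-1])

```text
time: 4.5
position: [684.5, 95.6, 74.1]
tcp_rot: [0.705, 0.048, 0.706, -0.048]
wrist_force: [0.4, 0.2, 0.1]
width: 0.999
```

```bash
python3 go.py 685.5 95.5 74
```

```text
t 4.5 pos [684.5  95.6  74.1] q [ 0.045  0.482 -0.028  1.063 -0.     1.752] F [0.4 0.2 0.1] w 0.999
axes (cols x,y,z)
 [[-0.002  0.136  0.991]
 [-0.     0.991 -0.136]
 [-1.    -0.    -0.002]]
tool shift [0.1 0.  1. ] world [ 1.  -0.1 -0.1]
tilt rotvec to vertical, tool deg: [ 0.   -0.09  0.02]
```

Aligned. Closing the gripper.

>>> servo_tool(commands=[0,0,1,0,0,0,1,0,0,0,0,0,0,1,0,0,0,0,0,0,1,0,0,0,0,0,0,1,0,0,0,0,0,0,1,0,0,0,0,0,0,1,0,0,0,0,0,0,1,0,0,0,0,0,0,1,0,0,0,0,0,0,1,0,0,0,0,0,0,1])

```text
time: 5.5
position: [687.3, 96.4, 76.5]
tcp_rot: [0.706, 0.048, 0.705, -0.048]
wrist_force: [-1.1, -0.3, 6.4]
width: 0.516
```

```bash
python3 go.py 685.5 95.5 74
```

```text
t 5.5 pos [687.3  96.4  76.5] q [ 0.046  0.482 -0.022  1.065 -0.     1.752] F [-1.1 -0.3  6.4] w 0.516
axes (cols x,y,z)
 [[ 0.002  0.134  0.991]
 [ 0.     0.991 -0.134]
 [-1.     0.     0.002]]
tool shift [ 2.5 -1.2 -1.7] world [-1.8 -0.9 -2.5]
tilt rotvec to vertical, tool deg: [ 0.    0.13 -0.02]
```

>>> servo_tool(commands=[-5,0,0,0,0,0,1,-10,0,0,0,0,0,1,-15,0,0,0,0,0,1,-15,0,0,0,0,0,1,-10,0,0,0,0,0,1,-5,0,0,0,0,0,1,0,0,0,0,0,0,1])

```text
time: 6.2
position: [687.3, 96.3, 136.3]
tcp_rot: [0.706, 0.048, 0.705, -0.048]
wrist_force: [0.2, -0.1, -3.3]
width: 0.517
```

```bash
cat > sc.py <<'E'
from h import *
import sys
r0,r1,c0,c1=map(int,sys.argv[2:6]);s=capture("scene")["image"]
f=min(800/(c1-c0),600/(r1-r0))
cv2.imwrite("pics/"+sys.argv[1],cv2.resize(s[r0:r1,c0:c1,::-1],None,fx=f,fy=f,interpolation=cv2.INTER_CUBIC))
E
python3 sc.py s1.png 120 300 160 440;python3 go.py 578.5 -167 134
```

```text
t 6.25 pos [686.7  96.2 135.2] q [ 0.046  0.438  0.041  1.173 -0.     1.752] F [ 0.2  0.4 -2.3] w 0.512
axes (cols x,y,z)
 [[ 0.001  0.135  0.991]
 [ 0.     0.991 -0.135]
 [-1.     0.     0.001]]
tool shift [   1.1 -275.4  -71.7] world [-108.2 -263.2   -1.2]
tilt rotvec to vertical, tool deg: [ 0.    0.05 -0.01]
```

View pics/s1.png

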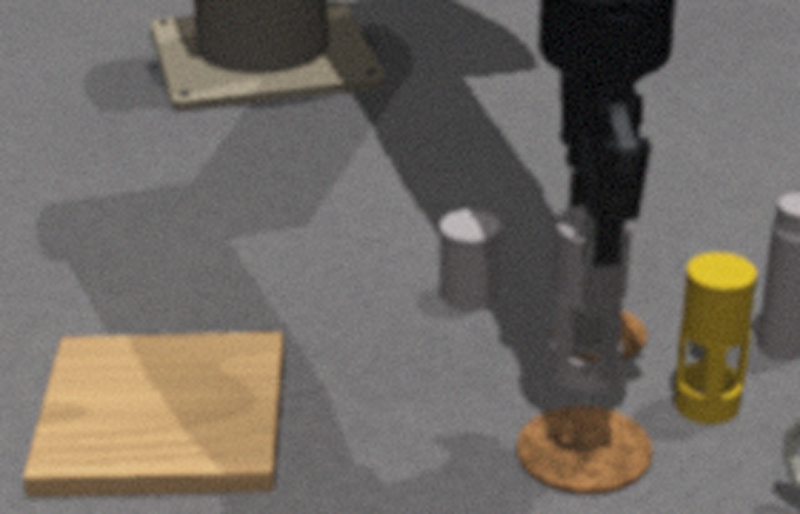

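The tube is lifted clear of the cork, with its mouth at crop (585,385), and the weight reading of about 3 N matches tube plus bush. Carrying it to the block.

>>> servo_tool(commands=[0,-15,-4,0,0,0,1,0,-30,-8,0,0,0,1,0,-35,-9,0,0,0,1,0,-40,-10,0,0,0,1,0,-40,-10,0,0,0,1,0,-40,-10,0,0,0,1,0,-35,-9,0,0,0,1,0,-25,-8,0,0,0,1,0,-15,-4,0,0,0,1,0,0,0,0,0,0,1])

```text
time: 7.25
position: [576.5, -168.4, 134.1]
tcp_rot: [0.705, 0.049, 0.706, -0.049]
wrist_force: [-0.6, 0.6, -2.4]
width: 0.516
```

```bash
python3 sc.py s2.png 120 300 120 400;python3 go.py 578.5 -167 134
```

```text
t 7.3 pos [ 577.2 -167.1  134.2] q [-3.900e-01  2.830e-01 -1.810e-01  1.107e+00  1.000e-03  1.318e+00] F [ 0.5 -0.6 -2.7] w 0.516
axes (cols x,y,z)
 [[-0.001  0.136  0.991]
 [ 0.001  0.991 -0.136]
 [-1.     0.001 -0.001]]
tool shift [0.2 0.3 1.3] world [ 1.3  0.1 -0.2]
tilt rotvec to vertical, tool deg: [ 0.   -0.05 -0.05]
```

View pics/s2.png

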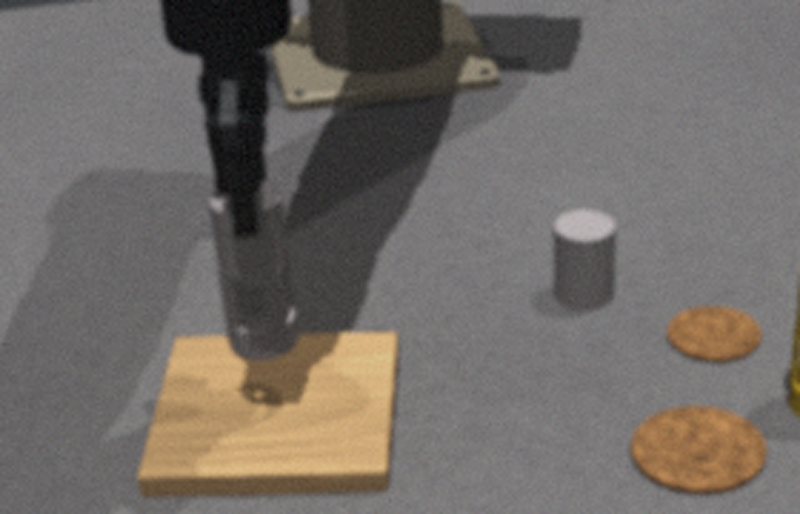

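>>> servo_tool(commands=[10,0,0,0,0,0,1,15,0,0,0,0,0,1,15,0,0,0,0,0,1,16,0,0,0,0,0,1])

```text
time: 7.7
position: [580.3, -167.0, 85.6]
tcp_rot: [0.707, 0.046, 0.704, -0.048]
wrist_force: [-25.6, 8.4, 91.5]
width: 0.515
```

>>> servo_tool(commands=[-20,0,0,0,0,0,1,-20,0,0,0,0,0,1,0,0,0,0,0,0,1])

```text
time: 8.0
position: [580.1, -166.6, 120.3]
tcp_rot: [0.707, 0.047, 0.704, -0.048]
wrist_force: [1.7, 0.4, -2.2]
width: 0.52
```

```bash
python3 sc.py s3.png 180 300 140 300;python3 go.py 578.5 -167 134
```

```text
t 8.05 pos [ 579.  -166.3  118.7] q [-0.387  0.296 -0.199  1.073  0.     1.318] F [ 0.2 -0.6 -3. ] w 0.515
axes (cols x,y,z)
 [[ 0.002  0.134  0.991]
 [-0.001  0.991 -0.134]
 [-1.    -0.     0.002]]
tool shift [-15.3  -0.8  -0.4] world [-0.5 -0.7 15.3]
tilt rotvec to vertical, tool deg: [-0.    0.11  0.02]
```

View pics/s3.png

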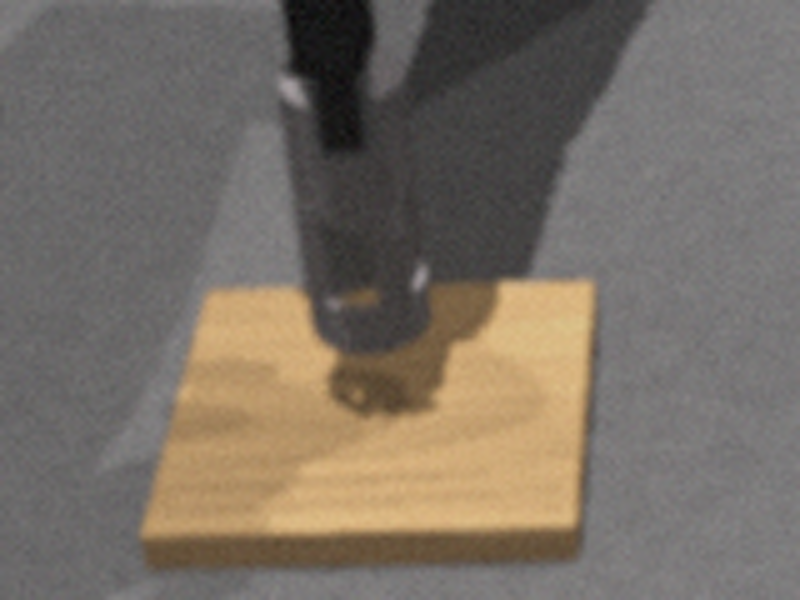

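The first rap gave 91 N. The bush is still inside: the tube still weighs about 3 N and the bush is dark in the window at crop (345,240). I'll rap again with slightly less overshoot.

>>> servo_tool(commands=[10,0,0,0,0,0,1,15,0,0,0,0,0,1,14,0,0,0,0,0,1])

```text
time: 8.35
position: [576.7, -166.9, 84.0]
tcp_rot: [0.704, 0.047, 0.707, -0.048]
wrist_force: [-24.3, 8.0, 97.9]
width: 0.516
```

>>> servo_tool(commands=[-20,0,0,0,0,0,1,-19,0,0,0,0,0,1,0,0,0,0,0,0,1,10,0,0,0,0,0,1,15,0,0,0,0,0,1,14,0,0,0,0,0,1])

```text
time: 8.95
position: [574.8, -166.6, 82.5]
tcp_rot: [0.703, 0.048, 0.708, -0.048]
wrist_force: [-23.6, 6.7, 85.4]
width: 0.517
```

>>> servo_tool(commands=[-20,0,0,0,0,0,1,-19,0,0,0,0,0,1,0,0,0,0,0,0,1,0,0,0,0,0,0,1])

```text
time: 9.35
position: [577.0, -166.1, 116.4]
tcp_rot: [0.705, 0.048, 0.706, -0.047]
wrist_force: [0.4, 0.1, -3.3]
width: 0.518
```

```bash
python3 sc.py s4.png 180 300 140 300;python3 go.py 578.5 -167 134
```

```text
t 9.4 pos [ 576.4 -165.9  116. ] q [-0.388  0.299 -0.202  1.074 -0.     1.318] F [-0.7 -0.1 -2.6] w 0.516
axes (cols x,y,z)
 [[-0.004  0.135  0.991]
 [ 0.002  0.991 -0.135]
 [-1.     0.001 -0.004]]
tool shift [-18.   -0.8   2.1] world [ 2.1 -1.1 18. ]
tilt rotvec to vertical, tool deg: [ 0.   -0.22 -0.06]
```

View pics/s4.png

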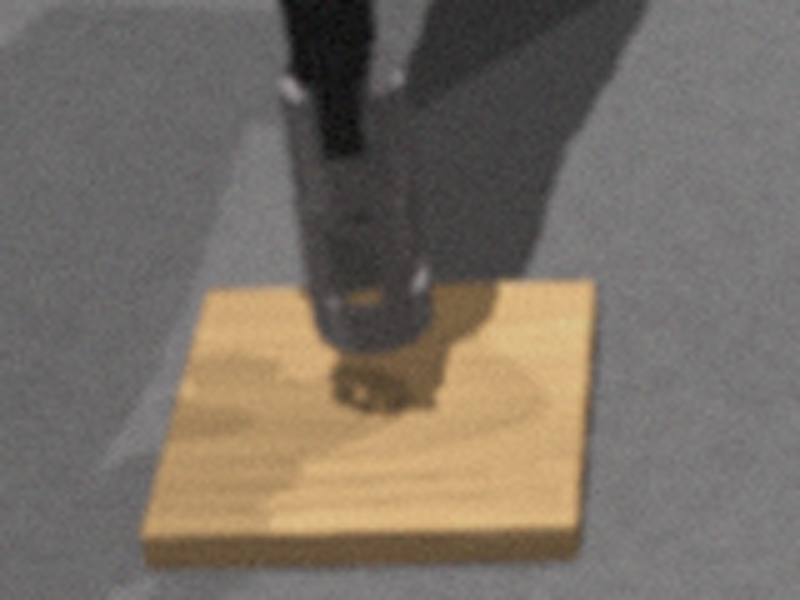

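Bush still in, though it looks slightly lower at crop (355,240). Same rap depth, a little faster.

>>> servo_tool(commands=[5,0,0,0,0,0,1,17,0,0,0,0,0,1,17,0,0,0,0,0,1])

```text
time: 9.7
position: [577.1, -166.5, 80.5]
tcp_rot: [0.705, 0.048, 0.706, -0.048]
wrist_force: [-26.0, 8.2, 106.8]
width: 0.52
```

>>> servo_tool(commands=[-20,0,0,0,0,0,1,-19,0,0,0,0,0,1,0,0,0,0,0,0,1,5,0,0,0,0,0,1,17,0,0,0,0,0,1,17,0,0,0,0,0,1])

```text
time: 10.3
position: [579.2, -167.5, 82.0]
tcp_rot: [0.707, 0.047, 0.704, -0.049]
wrist_force: [0.5, 0.2, -1.6]
width: 0.514
```

>>> servo_tool(commands=[-20,0,0,0,0,0,1,-19,0,0,0,0,0,1,0,0,0,0,0,0,1,0,0,0,0,0,0,1])

```text
time: 10.7
position: [577.3, -166.3, 117.1]
tcp_rot: [0.705, 0.048, 0.706, -0.047]
wrist_force: [-0.3, 0.4, -1.1]
width: 0.517
```

```bash
python3 sc.py s5.png 180 300 140 300;python3 go.py 578.5 -167 134
```

```text
t 10.75 pos [ 576.8 -166.1  116.6] q [-0.388  0.298 -0.202  1.074  0.     1.318] F [ 0.  -0.5 -1.3] w 0.516
axes (cols x,y,z)
 [[-0.003  0.135  0.991]
 [ 0.001  0.991 -0.135]
 [-1.     0.001 -0.003]]
tool shift [-17.4  -0.7   1.8] world [ 1.7 -0.9 17.4]
tilt rotvec to vertical, tool deg: [ 0.   -0.17 -0.05]
```

View pics/s5.png

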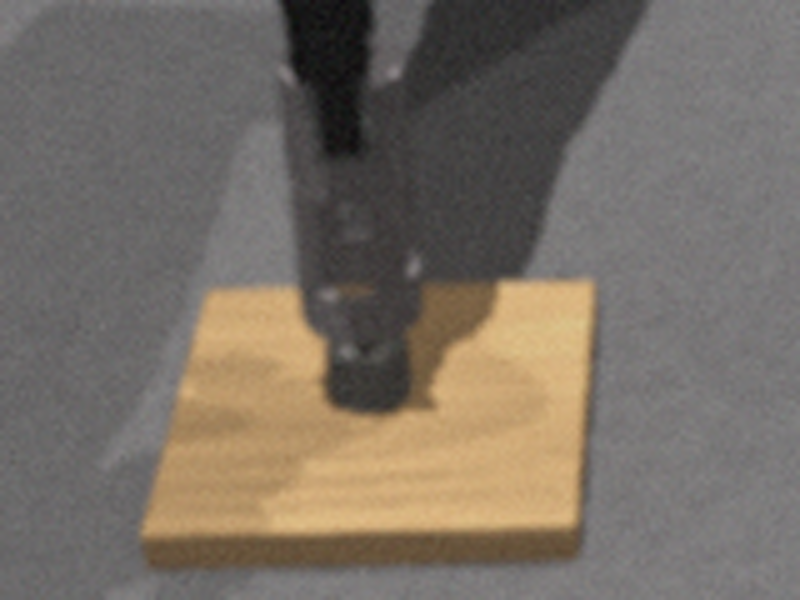

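The bush stands free on the block at crop (367,375) and the tube is above it; the force now shows only the tube's weight. Lifting, and re-measuring the exposed disc.

>>> servo_tool(commands=[-10,0,0,0,0,0,1,-15,0,0,0,0,0,1,-15,0,0,0,0,0,1,0,0,0,0,0,0,1,0,0,0,0,0,0,1])

```text
time: 11.25
position: [578.9, -166.9, 160.1]
tcp_rot: [0.706, 0.047, 0.705, -0.048]
wrist_force: [0.1, 0.1, -1.6]
width: 0.514
```

```bash
cat > cork.py <<'E'
from h import *
for n,(r0,r1,c0,c1) in {"top":(160,225,270,340),"scene":(255,300,330,398)}.items():
    c=capture(n);W=cloud(c);I=c["image"]
    hsv=cv2.cvtColor(I,cv2.COLOR_RGB2HSV);m=np.zeros(hsv.shape[:2],bool)
    m[r0:r1,c0:c1]=((hsv[...,1]>90)&(hsv[...,0]<20))[r0:r1,c0:c1]
    k=cv2.connectedComponentsWithStats(m.astype(np.uint8));i=1+np.argmax(k[2][1:,4]);q=W[k[1]==i];q=q[np.isfinite(q[:,0])]
    print(n,len(q),q.mean(0).round(1),cv2.minEnclosingCircle(np.ascontiguousarray(q[:,:2].astype(np.float32))))
E
python3 cork.py; python3 sc.py s6.png 120 300 120 400; python3 go.py 686 96.5 156
python3 - <<'E'
from h import *
W=cloud(capture("scene"))
P=W[150:270,150:300].reshape(-1,3);P=P[(np.hypot(P[:,0]-577,P[:,1]+166)<35)]
h=np.histogram(P[:,2],np.arange(10,240,5));print([(int(b),int(a)) for a,b in zip(*h) if a])
E
```

```text
top 1830 [685.8  98.5   4.9] ((686.2647705078125, 98.65497589111328), 44.7996940612793)
scene 1100 [689.8  97.4   7.1] ((681.7681274414062, 97.14202880859375), 50.34212112426758)
t 11.4 pos [ 577.5 -166.4  158.2] q [-0.388  0.266 -0.151  1.155  0.     1.318] F [-0.4 -0.2 -1.6] w 0.516
axes (cols x,y,z)
 [[-0.001  0.135  0.991]
 [ 0.     0.991 -0.135]
 [-1.     0.    -0.001]]
tool shift [  2.2 275.1  72.1] world [108.5 262.9  -2.2]
tilt rotvec to vertical, tool deg: [ 0.   -0.06 -0.02]
[(15, 275), (20, 168), (25, 34), (30, 33), (35, 36), (40, 134), (45, 16), (95, 17), (100, 74), (105, 82), (110, 73), (115, 93), (120, 65), (125, 43), (130, 47), (135, 43), (140, 36), (145, 39), (150, 33), (155, 32), (160, 55), (165, 62), (170, 59), (175, 54), (180, 49), (185, 52), (190, 55), (195, 57), (200, 48), (205, 106), (210, 40), (215, 16), (220, 1), (230, 14)]
```

View pics/s6.png

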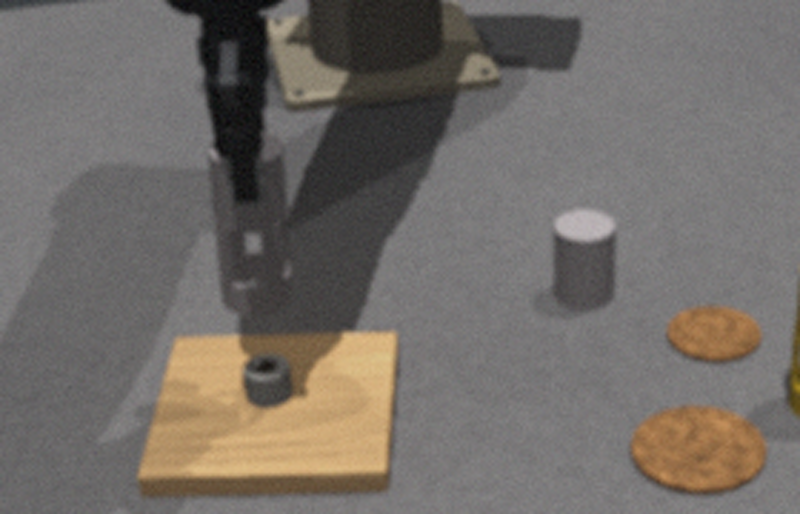

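The bush stands upright on the block at crop (267,380) and the window is empty. Carrying the tube back to the disc centre, about (686, 98.5).

>>> servo_tool(commands=[0,15,4,0,0,0,1,0,30,8,0,0,0,1,0,37,9,0,0,0,1,0,40,10,0,0,0,1,0,40,10,0,0,0,1,0,40,10,0,0,0,1,0,35,9,0,0,0,1,0,25,8,0,0,0,1,0,15,4,0,0,0,1,0,0,0,0,0,0,1])

```text
time: 12.45
position: [686.9, 100.6, 158.0]
tcp_rot: [0.705, 0.047, 0.706, -0.047]
wrist_force: [-0.4, -0.6, -1.7]
width: 0.52
```

>>> servo_tool(commands=[10,0,0,0,0,0,1,15,0,0,0,0,0,1,20,0,0,0,0,0,1,15,0,0,0,0,0,1,10,0,0,0,0,0,1,0,0,0,0,0,0,1,0,0,0,0,0,0,1])

```text
time: 13.15
position: [686.6, 97.9, 88.6]
tcp_rot: [0.705, 0.048, 0.706, -0.048]
wrist_force: [-0.9, 0.7, -1.5]
width: 0.517
```

```bash
python3 go.py 686 98.5 68;  python3 sc.py s7.png 180 300 280 440;
python3 - <<'E'
from h import *
W=cloud(capture("scene"))
P=W[190:300,330:400].reshape(-1,3);P=P[(np.hypot(P[:,0]-686,P[:,1]-98.5)<30)]
h=np.histogram(P[:,2],np.arange(-10,200,3));print([(int(b),int(a)) for a,b in zip(*h) if a])
E
```

```text
t 13.15 pos [686.6  97.9  88.6] q [ 0.048  0.473 -0.009  1.09  -0.     1.755] F [-0.9  0.7 -1.5] w 0.517
axes (cols x,y,z)
 [[-0.     0.135  0.991]
 [-0.     0.991 -0.135]
 [-1.    -0.    -0.   ]]
tool shift [20.6  0.5 -0.7] world [ -0.6   0.6 -20.6]
tilt rotvec to vertical, tool deg: [ 0.   -0.01  0.  ]
[(2, 10), (5, 241), (8, 127), (29, 21), (32, 50), (35, 40), (38, 46), (41, 46), (44, 42), (47, 49), (50, 48), (53, 24), (56, 21), (59, 16), (62, 28), (65, 13), (68, 24), (71, 15), (74, 16), (77, 14), (80, 20), (83, 16), (86, 21), (89, 15), (92, 34), (95, 35), (98, 43), (101, 33), (104, 38), (107, 25), (110, 21), (113, 21), (116, 19), (119, 23), (122, 15), (125, 21), (128, 22), (131, 22), (134, 18), (137, 65), (140, 48), (143, 8), (146, 7), (149, 6), (152, 1), (155, 3), (158, 11), (161, 5), (164, 4), (167, 5), (170, 2), (173, 2), (176, 9), (179, 8), (182, 11), (185, 5), (188, 6), (191, 9), (194, 14)]
```

View pics/s7.png

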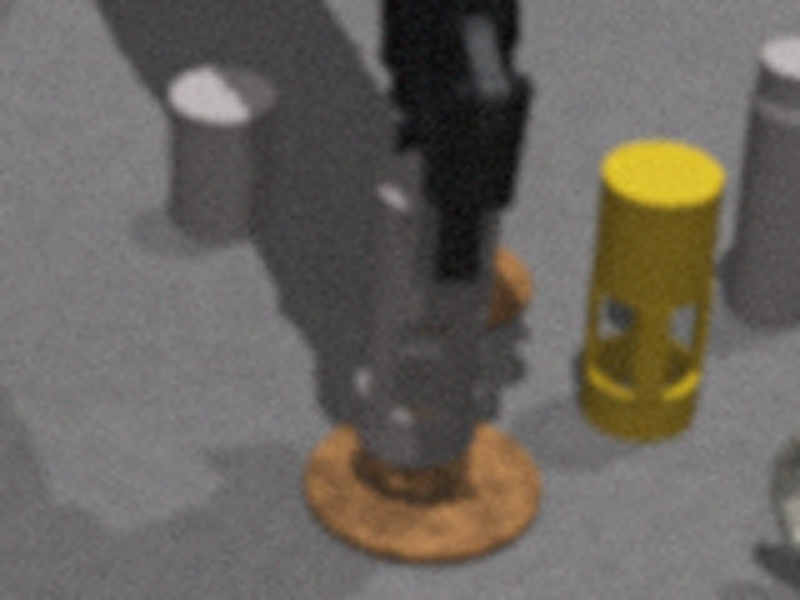

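>>> servo_tool(commands=[6,0,0,0,0,0,1,6,0,0,0,0,0,1,4,0,0,0,0,0,1,2,0,0,0,0,0,1,1,0,0,0,0,0,1,0,0,0,0,0,0,1,0,0,0,0,0,0,1])

```text
time: 13.95
position: [686.8, 98.3, 69.9]
tcp_rot: [0.706, 0.048, 0.705, -0.048]
wrist_force: [0.7, 0.3, -2.4]
width: 0.52
```

>>> servo_tool(commands=[1,0,0,0,0,0,1,1,0,0,0,0,0,1,0,0,0,0,0,0,1])

```text
time: 14.25
position: [686.5, 98.2, 67.6]
tcp_rot: [0.705, 0.048, 0.706, -0.048]
wrist_force: [-0.0, 0.8, -1.4]
width: 0.512
```

>>> servo_tool(commands=[1,0,0,0,0,0,1,0,0,0,0,0,0,1])

```text
time: 14.45
position: [686.8, 98.2, 67.0]
tcp_rot: [0.706, 0.048, 0.705, -0.048]
wrist_force: [0.3, -0.3, -0.0]
width: 0.518
```

>>> servo_tool(commands=[0.5,0,0,0,0,0,1,0,0,0,0,0,0,1])

```text
time: 14.65
position: [686.8, 98.2, 66.9]
tcp_rot: [0.706, 0.048, 0.705, -0.048]
wrist_force: [-1.0, 0.1, 3.1]
width: 0.517
```

Contact, with force up to +3 N. Releasing.

>>> servo_tool(commands=[0,0,0,0,0,0,-1,0,0,0,0,0,0,-1,0,0,0,0,0,0,-1,0,0,0,0,0,0,-1,0,0,0,0,0,0,-1,0,0,0,0,0,0,-1,0,0,0,0,0,0,-1])

```text
time: 15.35
position: [686.7, 98.2, 66.2]
tcp_rot: [0.705, 0.048, 0.706, -0.048]
wrist_force: [0.6, 0.0, 0.3]
width: 1.0
```

>>> servo_tool(commands=[-5,0,0,0,0,0,-1,-15,0,0,0,0,0,-1,-20,0,0,0,0,0,-1,-30,0,0,0,0,0,-1,-30,0,0,0,0,0,-1,-30,0,0,0,0,0,-1,-20,0,0,0,0,0,-1,0,0,0,0,0,0,-1,0,0,0,0,0,0,-1])

```text
time: 16.25
position: [687.1, 98.3, 217.4]
tcp_rot: [0.706, 0.048, 0.705, -0.048]
wrist_force: [0.3, 0.2, -0.6]
width: 0.999
```

```bash
python3 go.py 686 98.5 220; python3 w.py w2.png 116; python3 sc.py s8.png 180 300 140 440
python3 - <<'E'
from h import *
c=capture("scene");W=cloud(c)
P=W[205:290,340:392].reshape(-1,3);P=P[(np.hypot(P[:,0]-686,P[:,1]-98.5)<40)]
from scipy.optimize import least_squares
for a,b in((10,30),(65,85),(90,110)):
    t=P[(P[:,2]>a)&(P[:,2]<b)]; t=t[np.hypot(t[:,0]-686,t[:,1]-98.5)<32]
    f=least_squares(lambda v:np.hypot(t[:,0]-v[0],t[:,1]-v[1])-23,[686,98],loss='soft_l1');print(a,b,f.x,len(t))
W=cloud(capture("top"))
P=W.reshape(-1,3);P=P[(np.hypot(P[:,0]-577,P[:,1]+166)<60)&(P[:,2]>32)];print("bush",len(P),P.mean(0))
E
```

```text
t 16.25 pos [687.1  98.3 217.4] q [ 0.049  0.395  0.153  1.327 -0.     1.755] F [ 0.3  0.2 -0.6] w 0.999
axes (cols x,y,z)
 [[ 0.002  0.135  0.991]
 [ 0.     0.991 -0.135]
 [-1.     0.     0.002]]
tool shift [-2.6  0.1 -1.1] world [-1.1  0.2  2.6]
tilt rotvec to vertical, tool deg: [ 0.    0.12 -0.02]
2596 mean [684.48833805  96.00058532 115.64977715] ((684.5591430664062, 95.30413818359375), 22.87286949157715)
10 30 [683.78681055  95.06489289] 298
65 85 [683.81551779  95.31964898] 206
90 110 [683.46524043  95.44090801] 231
bush 270 [ 572.17962717 -168.17651383   40.20375137]
```

View pics/s8.png

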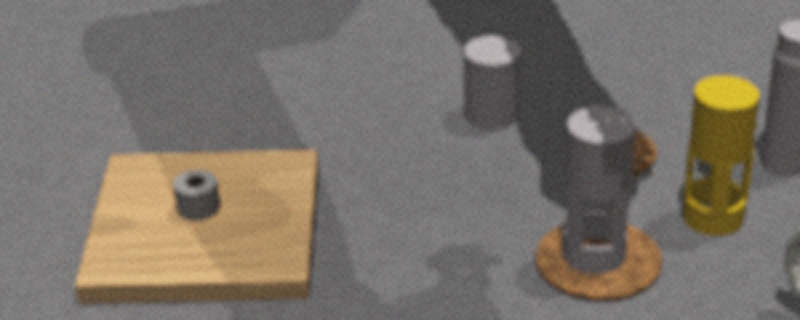

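The tube stands upright on the disc, about 4 mm off its centre, with its top at 115.6 mm. The bush is at (572, −168) on the block and the robot is clear, so I'm handing in.

```bash
python3 -c "
from workcell import *
print(sign_off())"
```

```text
the job is handed in; nothing more can be done
None
```

The job is done and handed in at about 16.5 s of the 51 s allowed; no verdict was reported. I lifted the tube off the cork disc, carried it over the plywood block and rapped it. The bush dropped free by the fourth rap. A fifth stroke was already queued, and its end reading showed no contact force. I then lifted the tube off and stood it back on the disc.

**Last checks**
- **Bush:** it stands on the block at about (572, −168), roughly 7 mm from the block's centre. Its top is near 40 mm, against an expected 42 mm.
- **Tube:** it is upright on the disc at about (684, 95), 4 mm from the disc's centre, with its top at 115.6 mm. The wrist and scene cameras agree to within about 1 mm.
- **Robot:** the gripper is open about 150 mm above the release height and touching nothing.

**What disagreed**
- **Tube slip:** the tube slipped about 6 mm up in the grip during the raps, which I allowed for when placing it.
- **Wrist force:** it read up to 107 N at the end of a rap, against the 120 N limit. I only had readings at the end of each move call, so a higher peak in between can't be ruled out.
- **Disc centre:** the scene camera's fit put the disc about 4.5 mm from where the top camera did, with a poor radius. I used the top camera's.

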